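# Throw the roll-over lever to the marked side and pin off neutral

### The job

Set the roll-over gearbox on the moulding bench for the next flask: lift its lever out of the middle notch, swing it to the side that has the red marker stud (not the white one) and let it drop fully home into the end notch there. Then take the brass lock pin from its wooden stand and push it fully home, collar against the steel block, in the slanted hole that the lever has uncovered, so that neutral is blocked. Leave the other things on the bench where they are.

Things in the scene. Friction and masses are not known exactly. Their poses are not given: they have to be found in the camera images.
- deck: green sloped top plate (300 mm up the slope, 340 mm wide, 50 mm thick) of the fixed roll-over gearbox. Origin: centre of the plate's upper face, 130 mm above the bench. Its x axis runs up the slope away from the robot, y to the left along the plate, z square to the plate; the plate leans 25 degrees, so its z leans 25 degrees from vertical towards the robot
- notch_left (a point): end notch on the robot's left (deck +y), at 30 mm above the plate, where the axis of the lever's arm lies when home there. The notches are 22 mm gaps in a steel quadrant, an arc of teeth 20 mm thick and 40 mm high, mean radius 110 mm about the pivot: one in the middle (lever straight down the slope) and one 45 degrees to either side
- notch_right (a point): the same point of the end notch on the robot's right (deck -y)
- pivot (a point): point on the lever's spindle axis at the plate's surface; the axis is the deck's z, at x = +75 mm, y = 0 in the deck frame. The spindle stands 75 mm high
- lever_grip (a point): centre of the lever's upright black round grip, 26 mm in diameter, 67 mm long, parallel to the deck's z; this point lies 160 mm from the pivot axis and, with the lever home, 80 mm above the plate (the grip spans 38 to 105 mm above the plate). The lever's arm is a steel round bar 14 mm thick, its axis 30 mm above the plate when home, from the spindle to the foot of the grip
- lever_swing (a joint): lever angle about the deck's z, rad: 0 in the middle notch, +0.785 in the end notch on the robot's right (deck -y), -0.785 in the end notch on the left (deck +y); stops at +-0.86. In a notch the arm has about +-0.036 rad of play
- lever_lift (a joint): how far the lever is raised along its spindle (deck z), m: 0 fully home in a notch, 0.017 on top of the teeth, at most 0.034. It must be raised more than 0.018 to swing over the teeth; a spring and its weight (about 10 N together) push it back down
- red_marker: red ball-shaped marker stud, 28 mm in diameter, fixed on the plate just outside the end notch to be used, left or right; origin at its centre
- white_marker: white ball-shaped marker stud, the same size, just outside the other end notch
- hole_mouth (a point): centre of the mouth of the lock-pin hole, in the top face of a 60 mm square steel block that stands 12 mm proud of the plate, 135 mm down-slope from the pivot; the hole runs square to the plate (along the deck's -z, so 25 degrees from vertical), 14 mm in diameter with a 2 mm chamfer, 55 mm deep. The lever's arm lies over it while in the middle notch
- pin_home (a point): where the origin of the lock pin is when the pin is fully home: on the hole's axis, 50 mm below the mouth
- lock_pin: loose brass lock pin, 105 mm long, 0.15 kg, standing upright in its stand. Origin: centre of its lower end; z runs along it to its top. Shank 12 mm in diameter, 50 mm long, with a tapered tip; then a collar 34 mm in diameter, 6 mm thick (50 to 56 mm); then a round grip 22 mm in diameter from 56 to 105 mm
- pin_stand: fixed wooden block 80 x 80 x 60 mm high with a 14 mm upright hole in its middle in which the pin stands, collar on the block's top, the pin's origin 10 mm above the bench. Origin: centre of its underside
- tin: bystander: closed blue tin, 72 mm in diameter, 100 mm high; origin at the centre of its underside
- brush: bystander: brush lying on the bench; origin at its underside, x along it
- hammer: bystander: hammer lying on the bench; origin at its underside, x along it
- riser_sleeve: bystander: terracotta riser sleeve, a cone 80 mm wide and 100 mm high; origin at the centre of its underside
- trowel: bystander: flat-bladed trowel lying on the bench; origin at its underside, x along it
There are look-alikes about, which are no part of the job. Of the things shaped like the lock_pin, the brass one is meant.

How it is judged:
On the way, in this order (a step that is already met when the one before it is completed fails the run):
1. the lever is fully home in the end notch on the red marker's side (((value of joint lever_swing above 0.72 rad and y of red_marker in the frame of deck below 0 m) or (value of joint lever_swing below -0.72 rad and y of red_marker in the frame of deck above 0 m)) and value of joint lever_lift below 0.005 m), for 0.2 s.
2. the lock pin is fully home in the slanted hole (distance between lock_pin and pin_home below 0.006 m and angle between the z axis of lock_pin and the z axis of deck, either way round below 0.1 rad), for 0.2 s.
At the end, for the whole second after the job is handed in: The lever is home in the end notch on the red marker's side (swing beyond 0.72 rad to that side, raised less than 5 mm), and the lock pin rests in the slanted hole, its origin within 6 mm of pin_home and its axis within 0.1 rad of the deck's z (all of step 1 and all of step 2 and linear speed of lock_pin below 0.02 m/s); the robot touches nothing.
It fails at once if the tin is moved more than 40 mm from its place (distance of tin from where it was at the start of the episode above 0.04 m).
It fails at once if the brush is moved more than 40 mm from its place (distance of brush from where it was at the start of the episode above 0.04 m).
It fails at once if the hammer is moved more than 40 mm from its place (distance of hammer from where it was at the start of the episode above 0.04 m).
It fails at once if the riser sleeve is moved more than 40 mm from its place (distance of riser_sleeve from where it was at the start of the episode above 0.04 m).
It fails at once if the trowel is moved more than 40 mm from its place (distance of trowel from where it was at the start of the episode above 0.04 m).
It also fails if it takes over 61 s, if anything falls off the work surface, if the arm or the gripper's body presses on something with over 40 N, if the wrist force passes 120 N, or if a joint passes its speed limit or range.

### The arm

A 6-joint arm with a two-finger parallel gripper is mounted at the origin on the work surface. World frame = base frame: x ahead of the robot, y to its left, z up, the work surface at z = 0. Lengths are in m, angles in rad, forces in N, time in s.
With the tool pointing down it reaches from about 0.35 to 0.975 m from the base axis. Payload 4.9 kg.
Tool frame: the origin (TCP) lies on the centre line of the jaws, within the pads' length; the fingertips stand 19 mm ahead of it and the grasp point (between the pads) is the TCP; z points along the fingers, y is the line along which they close (so a half turn about z gives the same grasp; the last joint's range is limited). The gripper opens to 85 mm and grips with 20 to 120 N. Pads are 22 mm wide; open, the fingers measure 114 mm over their backs; the gripper's body (76 mm by 85 mm) begins 54 mm behind the grasp point. The pads swing forward as they close: fully open they stand 13 mm farther back than shut.
Start: joints at [-1.373, 0.053, 1.613, -0, 1.476, -0.119], TCP at [0.195, -0.594, 0.25] pointing down, gripper open.
Joint ranges: [-3.01, 3.01], [-1.01, 2.22], [0.06, 2.58], [-1.02, 4.17], [0.09, 2.62], [-3.14, 3.14]. Speed limits (rad/s): [2.57, 2.57, 3.14, 3.14, 3.14, 3.14].

### API

Orientations are given as a unit quaternion [w, x, y, z].
In Python, from plant import state, grab_frame, ticket, spotter gives the robot as it stands.
- The arm moves only by the tool apply_moves, never from a script. Its argument "series" is a list of rows, each an object of numbers: "jaw": the closure, from 0 (fully open) to 1 (shut); "dx", "dy", "dz": the shift along the tool's x, y, z in mm; "turn": the turn about the tool's z in rad. A call has 1 to 5 rows; each row is the pose to reach, as a shift and turn from the pose commanded when the call began, along the tool's axes at that moment; what a row does not reach only later rows make up. A row lasts 1/12 s, in which the tool goes at most 41.7 mm and 7.16 degrees, less where a joint would pass 70% of its speed; a pose out of reach is approached as far as the arm can. A call with a gripper value outside its range is refused whole. The fingers move at their own pace and stop on an object; the grip force is fixed at half the most. Time passes only in rows, so rows that repeat a pose let the fingers close. It gives the time, the measured TCP pose, the force, the opening and the grip force at its end, in the units of the state.
- state(): the state, without advancing time (a new reading comes with each control period).
- grab_frame(name): name is "scene" or "top" or "wrist"; returns a dict with "pixels" (400x640x3 uint8, red, green, blue), "mtx" (3x3 intrinsics, pixels), "dist_coeffs" ([k1, k2, p1, p2, k3] as OpenCV has them; the pictures are not rectified), "camera_from_world" (4x4, takes a point from world to camera coordinates). Camera axes: x right, y down, z forward; pixel columns grow to the right and rows downward; lengths in m; the calibration is good to about 2 mm. A picture is of the moment at which its call begins. There is no depth.
- ticket.job_done(): hands the job in; it is judged then, once.
Trained networks look in a picture, given as the dict that the camera call returned (one of the last four; its "shot" number tells which), for a name from the list of things; names that differ only in an ending like _2 or _b are one class to them, and where a whole thing is asked for, a point or a joint stands for the part that bears it (a point fixed in the world has none). Each returns a list of dicts, best first, with "conf" (0 to 1); they miss things now and then, are a little off and sometimes report something else, mostly with a low value. They report only what shows in the picture. A call takes as long as a camera call. They do not tell look-alikes from the thing itself.
- spotter.outline_of(picture, target): "region" (400x640 bool, what is visible of it) and "extent" ([left, top, right, bottom] in pixels, round what is visible of it).
The state is a dict: "time": time; "joint_pos": joint angles; "joint_vel": joint speeds; "joint_efforts": joint torques, N m; "tool_pos": TCP position; "tool_rot": TCP orientation; "contact_force": force on the tool from outside, world axes, zero at the start; "ft_torque": the same for the moment, N m; "gripper_width": opening from 0.0 (shut) to 1.0 (fully open); "grasp_force": force on a finger pad.
Only numpy, scipy, OpenCV 4.12 (cv2) and the standard library are available. Lean on these libraries where they do the work, as an engineer would, in place of code of your own. Each camera call takes 0.05 s, during which the arm holds its last target. There are 200 camera calls.

## Working session

There is one attempt and no reset: what is moved stays moved. The work goes in short steps, Python scripts to look and compute and a tool call to move; the robot and the scene stay as the last step left them, time stands still between calls to the robot, and variables do not carry over. Pictures are saved under pics/ and viewed, at most 10 in all, crops included, and the job is handed in when it is done.

Besides the shell and the picture viewer there is one more tool, called after "Request:" as name(argument=value, ...), one argument or row to a line, values as JSON. apply_moves: Moves the arm, as the interface text tells. Its arguments: {"type":"object","properties":{"series":{"type":"array","items":{"type":"object","properties":{"jaw":{"type":"number"},"dx":{"type":"number"},"dy":{"type":"number"},"dz":{"type":"number"},"turn":{"type":"number"}}}}},"required":["series"]}

```bash
mkdir -p pics; ls; python3 - <<'E'
from plant import state, grab_frame, ticket, spotter
import cv2, pickle, numpy as np
for n in ("scene","top"):
    f=grab_frame(n); cv2.imwrite(f"pics/{n}0.png",f["pixels"][:,:,::-1])
    print(n,np.round(f["mtx"],1).tolist(),f["dist_coeffs"],np.round(f["camera_from_world"],3).tolist())
    pickle.dump(f,open(n+"0.pkl","wb"))
    for t in ("deck","red_marker","white_marker","lever_grip","lock_pin","pin_stand"):
        print(t,[(round(d["conf"],2),np.round(d["extent"]).tolist(), np.round(np.argwhere(d["region"]).mean(0)[::-1],1).tolist()) for d in spotter.outline_of(f,t)])
print(state())
E
```

```text
pics
scene [[442.0, 0.0, 309.9], [0.0, 442.0, 200.0], [0.0, 0.0, 1.0]] [-0.08849471  0.          0.          0.          0.        ] [[0.831, 0.556, -0.024, -0.408], [0.277, -0.451, -0.848, -0.036], [-0.482, 0.699, -0.529, 1.551], [0.0, 0.0, 0.0, 1.0]]
deck [(0.79, [289.0, 180.0, 436.0, 282.0], [366.9, 232.4])]
red_marker [(0.51, [352.0, 235.0, 367.0, 244.0], [360.3, 240.2])]
white_marker []
lever_grip [(0.77, [317.0, 190.0, 380.0, 223.0], [337.1, 206.6])]
lock_pin [(0.85, [241.0, 245.0, 256.0, 281.0], [248.3, 258.4]), (0.78, [167.0, 265.0, 180.0, 291.0], [171.0, 277.5]), (0.75, [214.0, 261.0, 229.0, 286.0], [219.9, 275.5]), (0.71, [171.0, 285.0, 185.0, 319.0], [180.0, 299.3]), (0.68, [187.0, 246.0, 201.0, 281.0], [192.6, 262.1]), (0.51, [290.0, 179.0, 435.0, 282.0], [367.0, 232.3])]
pin_stand [(0.87, [198.0, 269.0, 248.0, 315.0], [222.7, 293.3])]
top [[453.9, 0.0, 327.4], [0.0, 453.9, 205.6], [0.0, 0.0, 1.0]] [-0.08707048  0.          0.          0.          0.        ] [[0.114, -0.993, 0.007, -0.063], [-0.972, -0.113, -0.205, 0.51], [0.205, 0.016, -0.979, 1.479], [0.0, 0.0, 0.0, 1.
[... 643 characters left out ...]
1.37299611e+00,  5.26770168e-02,  1.61286350e+00,  3.68611995e-06,
        1.47596189e+00, -1.18956003e-01]), 'joint_vel': array([-1.54672801e-03,  4.07326097e-04, -4.98182862e-05,  5.78669904e-04,
        2.23123241e-03,  7.39577111e-04]), 'joint_efforts': array([ 5.10358586e-04, -3.93554771e+01, -3.70368111e+01, -6.89909552e-05,
        3.39593325e-04,  5.60521272e-06]), 'tool_pos': array([ 0.19470726, -0.59390372,  0.25033967]), 'tool_rot': array([4.50171793e-05, 9.87484408e-01, 1.57716651e-01, 3.61180482e-06]), 'contact_force': array([0.51686348, 0.02932515, 0.37476421]), 'ft_torque': array([-0.00948075, -0.01963024,  0.01751517]), 'grasp_force': 0.0, 'gripper_width': 0.9979839617804158}
```

```bash
python3 - <<'E'
import cv2
s=cv2.imread("pics/scene0.png")[150:350,140:460]; t=cv2.imread("pics/top0.png")[80:300,180:500]
cv2.imwrite("pics/s1.png",cv2.resize(s,(800,500),interpolation=2)); cv2.imwrite("pics/t1.png",cv2.resize(t,(800,550),interpolation=2))
E
```

```text
(no output)
```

View pics/s1.png

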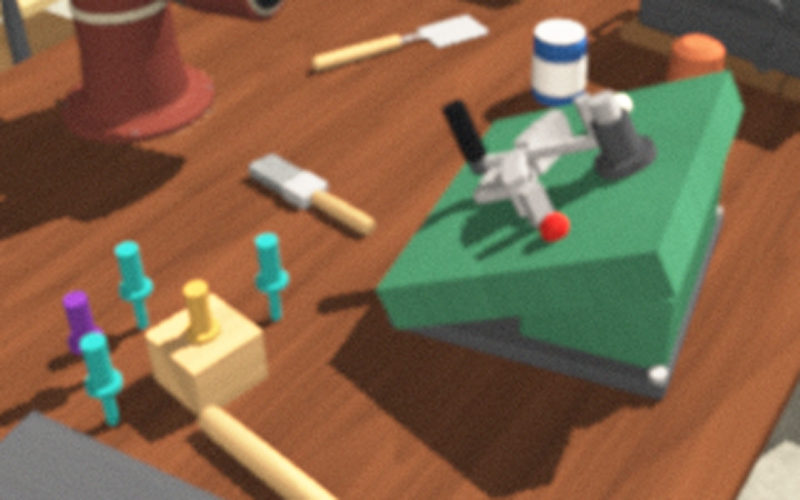

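View pics/t1.png

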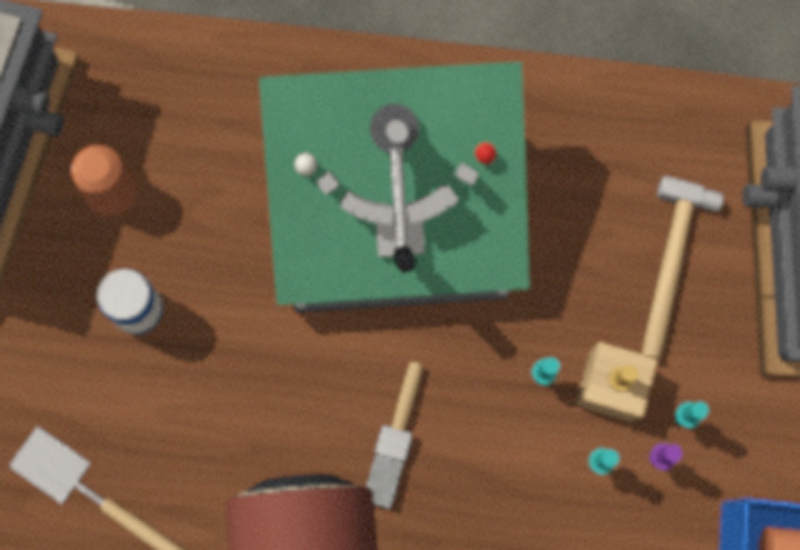

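```bash
cat > h.py <<'E'
import numpy as np, cv2, pickle
from scipy.spatial.transform import Rotation as R
from scipy.optimize import minimize, least_squares
def proj(f,P):
    M=f["camera_from_world"]; return cv2.projectPoints(np.asarray(P,float).reshape(-1,3),cv2.Rodrigues(M[:3,:3])[0],M[:3,3],f["mtx"],f["dist_coeffs"])[0][:,0]
def ray(f,uv):
    M=f["camera_from_world"]; n=cv2.undistortPoints(np.array([[uv]],float),f["mtx"],f["dist_coeffs"])[0,0]
    return -M[:3,:3].T@M[:3,3], M[:3,:3].T@np.r_[n,1]
def at_z(f,uv,z):
    o,d=ray(f,uv); return o+d*(z-o[2])/d[2]
def deckT(x,y,yaw):
    T=np.eye(4); T[:3,:3]=(R.from_euler('z',yaw)*R.from_euler('y',-25,degrees=True)).as_matrix(); T[:3,3]=x,y,.13; return T
def tf(T,P): return np.atleast_2d(P)@T[:3,:3].T+T[:3,3]
E
python3 - <<'E'
from h import *
t=pickle.load(open("top0.pkl","rb")); s=pickle.load(open("scene0.pkl","rb"))
hs=cv2.cvtColor(t["pixels"],cv2.COLOR_RGB2HSV); m=cv2.inRange(hs,(60,90,30),(85,255,255)); m[:,:270]=0;m[:,410:]=0;m[220:]=0
n,l,st,_=cv2.connectedComponentsWithStats(m); k=1+st[1:,4].argmax()
hull=cv2.convexHull(np.argwhere(l==k)[:,::-1].astype(np.int32))
q=np.array([[a,b,c] for a in(-.15,.15) for b in(-.17,.17) for c in(0,-.05)])
S=8
def mask(h): 
    z=np.zeros((400*4,640*4),np.uint8); cv2.fillConvexPoly(z,np.round((h.reshape(-1,2)+.5)*4*16).astype(np.int32),1,shift=4); return z[200:900,1000:1800]
Z=np.zeros((400,640),np.uint8); cv2.fillConvexPoly(Z,hull,1); H=cv2.resize(Z,None,fx=4,fy=4,interpolation=0)[200:900,1000:1800]
def cost(p): return (mask(cv2.convexHull(proj(t,tf(deckT(*p),q)).astype(np.float32)))!=H).sum()
o=at_z(t,(338.4,152.7),.13)[:2]
b=min((minimize(cost,[*o,y],method="Nelder-Mead",options=dict(initial_simplex=[[*o,y],[o[0]+.01,o[1],y],[o[0],o[1]+.01,y],[*o,y+.04]])) for y in(-.05,0,.05)),key=lambda r:r.fun)
print(b.x,b.fun,H.sum()); T=deckT(*b.x); np.save("deck.npy",T)
pts=[[.075,0,.075],[-.085,0,.105],[-.15,-.17,0],[.15,-.17,0],[-.15,.17,0],[.15,.17,0]]
P=tf(T,pts)
print("top t1",np.round((proj(t,P)-[180,80])*2.5).tolist()); print("scene s1",np.round((proj(s,P)-[140,150])*2.5).tolist())
for f,lo,sl in((t,"top",(slice(200,260),slice(400,450))),(s,"scene",(slice(255,300),slice(200,245)))):
    hs=cv2.cvtColor(f["pixels"],cv2.COLOR_RGB2HSV)[sl]; mm=cv2.inRange(hs,(18,150,100),(30,255,255)); a=np.argwhere(mm)[:,::-1]+[sl[1].start,sl[0].start]
    print(lo,len(a),a.mean(0),a.min(0),a.max(0))
print("pin top->",at_z(t,(180+624/2.5,80+370/2.5),.115),"scene",at_z(s,(140+196/2.5,150+285/2.5),.115))
E
```

```text
[ 0.67458865 -0.02255839  0.18415551] 3814.0 147584
top t1 [[397.0, 131.0], [406.0, 263.0], [529.0, 288.0], [521.0, 61.0], [276.0, 304.0], [258.0, 77.0]]
scene s1 [[596.0, 98.0], [447.0, 104.0], [370.0, 290.0], [653.0, 252.0], [490.0, 121.0], [726.0, 69.0]]
top 1 [430. 232.] [430 232] [430 232]
scene 166 [219.1686747  276.25903614] [214 262] [225 286]
pin top-> [ 0.46556429 -0.34073427  0.115     ] scene [ 0.46555218 -0.3412522   0.115     ]
```

```bash
cat >> h.py <<'E'
def info(P,yaw=None):
    "moves (mm, in tool axes) to world targets"
    from plant import state
    s=state(); q=s["tool_rot"]; Rt=R.from_quat(np.r_[q[1:],q[0]]).as_matrix(); p=s["tool_pos"]
    y=np.arctan2(Rt[1,0],Rt[0,0]); print("t",round(s["time"],2),"tcp",p.round(4),"yaw",round(y,4),"F",s["contact_force"].round(1),"w",round(s["gripper_width"],3),"gf",round(s["grasp_force"],1),"tilt",(Rt[2]).round(3))
    for k,v in P.items(): print(k,np.round(v,4),"move",np.round(Rt.T@(np.asarray(v)-p)*1e3,1), "" if yaw is None else "turn %.3f"%(y-yaw))
E
python3 - <<'E'
from h import *
T=np.load("deck.npy"); yaw=np.arctan2(T[1,0],T[0,0]); print(yaw)
g=tf(T,[-.085,0,.08])[0]
info({"grip":g,"hover":g+[0,0,.14],"griptop":tf(T,[-.085,0,.105])[0],"hole":tf(T,[-.06,0,.012])[0],"red":tf(T,[-.02,-.11,.014])[0]},yaw)
E
```

```text
0.18415550829243152
t 0.7 tcp [ 0.1947 -0.5939  0.2503] yaw 0.3168 F [0.5 0.  0.4] w 0.998 gf 0.0 tilt [-0.  0. -1.]
grip [ 0.5656 -0.0429  0.1666] move [ 524.1 -408.1   83.7] turn 0.133
hover [ 0.5656 -0.0429  0.3066] move [ 524.1 -408.1  -56.3] turn 0.133
griptop [ 0.5552 -0.0448  0.1892] move [ 513.6 -409.5   61.1] turn 0.133
hole [ 0.6161 -0.0334  0.1155] move [ 575.  -401.3  134.8] turn 0.133
red [ 0.6711 -0.1351  0.1342] move [ 595.6 -287.6  116.1] turn 0.133
```

Request:
apply_moves(
  series=[
    {"dx": 26, "dy": -20, "dz": -14},
    {"dx": 52, "dy": -40, "dz": -28},
    {"dx": 80, "dy": -61, "dz": -40},
    {"dx": 108, "dy": -83, "dz": -50},
    {"dx": 140, "dy": -108, "dz": -56},
  ],
)

```text
invalid input at $.series[0]: expected keys jaw, dx, dy, dz, turn
```

Request:
apply_moves(
  series=[
    {"dx": 30, "dy": -24},
    {"dx": 60, "dy": -47},
    {"dx": 91, "dy": -71},
    {"dx": 122, "dy": -95},
    {"dx": 153, "dy": -119},
  ],
)

```text
invalid input at $.series[0]: expected keys jaw, dx, dy, dz, turn
```

Request:
apply_moves(
  series=[
    {"dx": 31, "dy": -24},
    {"dx": 62, "dy": -48},
    {"dx": 93, "dy": -72},
    {"dx": 124, "dy": -97},
    {"dx": 155, "dy": -121},
  ],
)

```text
invalid input at $.series[0]: expected keys jaw, dx, dy, dz, turn
```

Request:
apply_moves(
  series=[
    {"dx": 26, "dy": -20, "turn": 0.07},
    {"dx": 50, "dy": -40, "turn": 0.133},
    {"dx": 70, "dy": -55, "turn": 0.133},
    {"dx": 76, "dy": -60, "turn": 0.133},
    {"dx": 76, "dy": -60, "turn": 0.133},
  ],
)

```text
invalid input at $.series[0]: expected keys jaw, dx, dy, dz, turn
```

```bash
python3 - <<'E'
from h import *
from plant import grab_frame
w=grab_frame("wrist"); pickle.dump(w,open("w1.pkl","wb")); cv2.imwrite("pics/w1.png",w["pixels"][:,:,::-1])
T=np.load("deck.npy"); g=tf(T,[-.085,0,.08])[0]; info({"grip":g},.1842)
for n,p in dict(griptop=[-.085,0,.105],spindle=[.075,0,.075],FR=[-.15,-.17,0],FL=[-.15,.17,0],BR=[.15,-.17,0],BL=[.15,.17,0],blockc=[-.09,0,.012],blockL=[-.09,.03,.012],blockR=[-.09,-.03,.012]).items(): print(n,proj(w,tf(T,p)).round(1))
E
```

```text
t 0.75 tcp [ 0.1947 -0.5939  0.2503] yaw 0.3168 F [ 0.2 -0.1  0.2] w 0.998 gf 0.0 tilt [ 0. -0. -1.]
grip [ 0.5656 -0.0429  0.1666] move [ 524.1 -408.    83.7] turn 0.133
griptop [[19778.4 22785.5]]
spindle [[-163692.3 -258559.8]]
FR [[ 127.2 -166.4]]
FL [[721.3 563.5]]
BR [[ -548639.7 -1841652.1]]
BL [[-402367.4 -547436. ]]
blockc [[1140.6 1285.8]]
blockL [[1375.6 1509. ]]
blockR [[ 943.2 1085.2]]
```

View pics/w1.png

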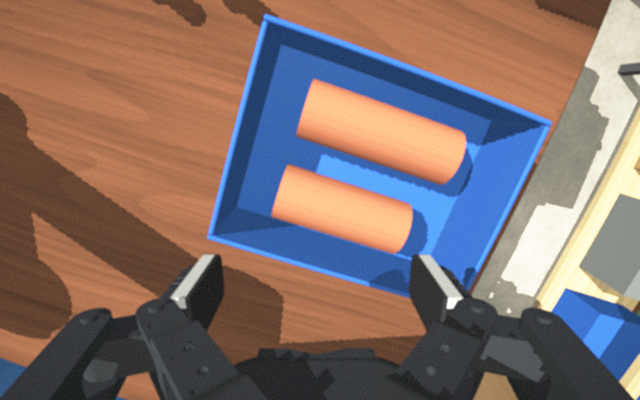

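The wrist view shows only the blue bin at the start spot, because all the moves were refused: every row needs all five keys. I'll resend them complete.

Request:
apply_moves(
  series=[
    {"dx": 26, "dy": -20, "dz": -14, "turn": 0, "jaw": 0},
    {"dx": 52, "dy": -40, "dz": -28, "turn": 0, "jaw": 0},
    {"dx": 80, "dy": -61, "dz": -40, "turn": 0, "jaw": 0},
    {"dx": 108, "dy": -83, "dz": -50, "turn": 0, "jaw": 0},
    {"dx": 140, "dy": -108, "dz": -56, "turn": 0, "jaw": 0},
  ],
)

```text
time: 1.17
tool_pos: [0.2946, -0.4471, 0.308]
tool_rot: [0.001, 0.988, 0.157, 0.0]
contact_force: [1.8, 0.1, 0.2]
gripper_width: 0.996
grasp_force: 0.0
```

Request:
apply_moves(
  series=[
    {"dx": 30, "dy": -24, "dz": 0, "turn": 0, "jaw": 0},
    {"dx": 60, "dy": -47, "dz": 0, "turn": 0, "jaw": 0},
    {"dx": 91, "dy": -71, "dz": 0, "turn": 0, "jaw": 0},
    {"dx": 122, "dy": -95, "dz": 0, "turn": 0, "jaw": 0},
    {"dx": 153, "dy": -119, "dz": 0, "turn": 0, "jaw": 0},
  ],
)

```text
time: 1.58
tool_pos: [0.4031, -0.2852, 0.3067]
tool_rot: [0.0, 0.988, 0.158, 0.0]
contact_force: [0.6, -0.7, 0.6]
gripper_width: 0.998
grasp_force: 0.0
```

Request:
apply_moves(
  series=[
    {"dx": 31, "dy": -24, "dz": 0, "turn": 0, "jaw": 0},
    {"dx": 62, "dy": -48, "dz": 0, "turn": 0, "jaw": 0},
    {"dx": 93, "dy": -72, "dz": 0, "turn": 0, "jaw": 0},
    {"dx": 124, "dy": -97, "dz": 0, "turn": 0, "jaw": 0},
    {"dx": 155, "dy": -121, "dz": 0, "turn": 0, "jaw": 0},
  ],
)

```text
time: 2.0
tool_pos: [0.5127, -0.1217, 0.3067]
tool_rot: [0.0, 0.987, 0.158, 0.0]
contact_force: [-0.7, -0.6, 0.8]
gripper_width: 0.997
grasp_force: 0.0
```

Request:
apply_moves(
  series=[
    {"dx": 26, "dy": -20, "dz": 0, "turn": 0.07, "jaw": 0},
    {"dx": 50, "dy": -40, "dz": 0, "turn": 0.133, "jaw": 0},
    {"dx": 70, "dy": -55, "dz": 0, "turn": 0.133, "jaw": 0},
    {"dx": 76, "dy": -60, "dz": 0, "turn": 0.133, "jaw": 0},
    {"dx": 76, "dy": -60, "dz": 0, "turn": 0.133, "jaw": 0},
  ],
)

```text
time: 2.42
tool_pos: [0.566, -0.0416, 0.3061]
tool_rot: [-0.0, 0.996, 0.093, -0.0]
contact_force: [-1.0, -0.2, -0.6]
gripper_width: 0.999
grasp_force: 0.0
```

```bash
python3 - <<'E'
from h import *
from plant import grab_frame
w=grab_frame("wrist"); pickle.dump(w,open("w2.pkl","wb")); cv2.imwrite("pics/w2.png",w["pixels"][:,:,::-1])
T=np.load("deck.npy"); g=tf(T,[-.085,0,.08])[0]; info({"grip":g},.1842)
for n,p in dict(griptop=[-.085,0,.105],spindle=[.075,0,.075],FR=[-.15,-.17,0],FL=[-.15,.17,0],BR=[.15,-.17,0],BL=[.15,.17,0],blockL=[-.09,.03,.012],blockR=[-.09,-.03,.012]).items(): print(n,proj(w,tf(T,p)).round(1))
E
```

```text
t 2.47 tcp [ 0.5655 -0.0427  0.3061] yaw 0.1853 F [1.2 1.5 0.2] w 0.996 gf 0.0 tilt [-0.001  0.    -1.   ]
grip [ 0.5656 -0.0429  0.1666] move [2.000e-01 1.000e-01 1.396e+02] turn 0.001
griptop [[316.7 216.1]]
spindle [[317.5 -29. ]]
FR [[458.7 194.4]]
FL [[174.3 193.9]]
BR [[ 570.  -145.9]]
BL [[  64.7 -147.2]]
blockL [[287.5 156.8]]
blockR [[345.8 156.9]]
```

View pics/w2.png

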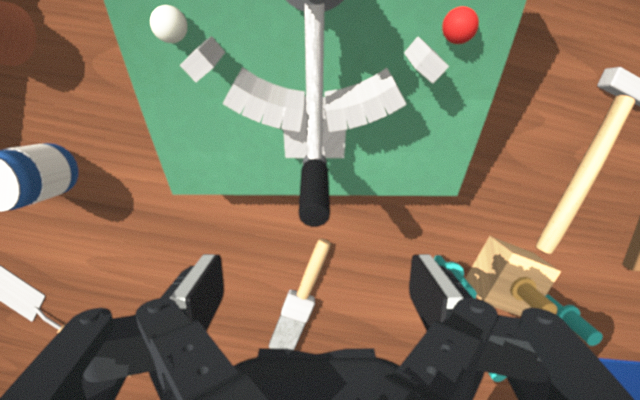

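Request:
apply_moves(
  series=[
    {"dx": 0, "dy": -1, "dz": 35, "turn": 0, "jaw": 0},
    {"dx": 0, "dy": -1, "dz": 70, "turn": 0, "jaw": 0},
    {"dx": 0, "dy": -1, "dz": 105, "turn": 0, "jaw": 0},
    {"dx": 0, "dy": -1, "dz": 130, "turn": 0, "jaw": 0.2},
    {"dx": 0, "dy": -1, "dz": 140, "turn": 0, "jaw": 0.4},
  ],
)

```text
time: 2.88
tool_pos: [0.562, -0.043, 0.1613]
tool_rot: [-0.001, 0.996, 0.091, -0.004]
contact_force: [-0.4, -0.3, 1.0]
gripper_width: 0.75
grasp_force: 0.0
```

Request:
apply_moves(
  series=[
    {"dx": 0, "dy": 0, "dz": 0, "turn": 0, "jaw": 1},
    {"dx": 0, "dy": 0, "dz": 0, "turn": 0, "jaw": 1},
    {"dx": 0, "dy": 0, "dz": 0, "turn": 0, "jaw": 1},
    {"dx": 0, "dy": 0, "dz": 0, "turn": 0, "jaw": 1},
    {"dx": 0, "dy": 0, "dz": 0, "turn": 0, "jaw": 1},
  ],
)

```text
time: 3.3
tool_pos: [0.5665, -0.0426, 0.1689]
tool_rot: [0.001, 0.996, 0.092, 0.002]
contact_force: [-1.5, -1.5, 1.6]
gripper_width: 0.287
grasp_force: 58.8
```

```bash
python3 - <<'E'
from h import *
T=np.load("deck.npy"); 
D={}
for l,a in [(0,0),(26,0),(26,.2),(26,.4),(26,.6),(26,.785),(0,.785)]:
    D[l,a]=tf(T,[.075-.16*np.cos(a),-.16*np.sin(a),.08+l/1e3])[0]
info(D,.1842)
E
```

```text
t 3.3 tcp [ 0.5665 -0.0426  0.1689] yaw 0.1834 F [-1.5 -1.5  1.6] w 0.287 gf 58.8 tilt [ 0.003  0.002 -1.   ]
(0, 0) [ 0.5656 -0.0429  0.1666] move [-1.   0.1  2.3] turn -0.001
(26, 0) [ 0.5548 -0.0449  0.1901] move [-11.9   0.2 -21.3] turn -0.001
(26, 0.2) [ 0.5635 -0.0756  0.1915] move [ -9.   31.9 -22.6] turn -0.001
(26, 0.4) [ 0.5775 -0.104   0.1955] move [ -0.4  62.5 -26.5] turn -0.001
(26, 0.6) [ 0.5963 -0.129   0.202 ] move [ 13.6  90.5 -32.9] turn -0.001
(26, 0.785) [ 0.6172 -0.1483  0.2099] move [ 30.7 113.3 -40.7] turn -0.001
(0, 0.785) [ 0.628  -0.1463  0.1864] move [ 41.6 113.2 -17.1] turn -0.001
```

Request:
apply_moves(
  series=[
    {"dx": -3, "dy": 0, "dz": -6, "turn": 0, "jaw": 1},
    {"dx": -6, "dy": 0, "dz": -13, "turn": 0, "jaw": 1},
    {"dx": -9, "dy": 0, "dz": -19, "turn": 0, "jaw": 1},
    {"dx": -11, "dy": 0, "dz": -24, "turn": 0, "jaw": 1},
    {"dx": -11, "dy": 0, "dz": -24, "turn": 0, "jaw": 1},
  ],
)

```text
time: 3.72
tool_pos: [0.5563, -0.0439, 0.1919]
tool_rot: [0.0, 0.996, 0.092, 0.003]
contact_force: [8.9, -0.7, -6.3]
gripper_width: 0.284
grasp_force: 59.2
```

```bash
python3 - <<'E'
from h import *
from plant import grab_frame
w=grab_frame("wrist"); cv2.imwrite("pics/w3.png",w["pixels"][:,:,::-1])
info({})
E
```

```text
t 3.77 tcp [ 0.5565 -0.0439  0.1915] yaw 0.1833 F [ 8.9 -0.7 -6. ] w 0.288 gf 59.2 tilt [ 0.007  0.001 -1.   ]
```

View pics/w3.png

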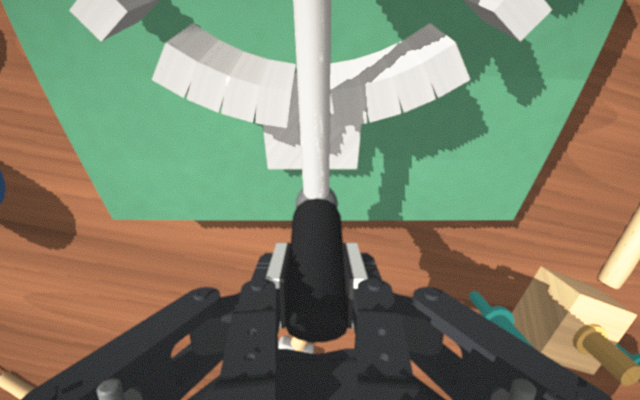

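Request:
apply_moves(
  series=[
    {"dx": 1, "dy": 16, "dz": 0, "turn": 0, "jaw": 1},
    {"dx": 3, "dy": 32, "dz": -1, "turn": 0, "jaw": 1},
    {"dx": 6.5, "dy": 47.5, "dz": -3, "turn": 0, "jaw": 1},
    {"dx": 11.5, "dy": 62.5, "dz": -5, "turn": 0, "jaw": 1},
    {"dx": 18, "dy": 77, "dz": -8, "turn": 0, "jaw": 1},
  ],
)

```text
time: 4.18
tool_pos: [0.5851, -0.1152, 0.1958]
tool_rot: [-0.001, 0.996, 0.093, -0.002]
contact_force: [1.4, 2.8, -11.4]
gripper_width: 0.294
grasp_force: 62.1
```

Request:
apply_moves(
  series=[
    {"dx": 7.5, "dy": 13.5, "dz": -3.5, "turn": 0, "jaw": 1},
    {"dx": 16, "dy": 25, "dz": -7, "turn": 0, "jaw": 1},
    {"dx": 24.5, "dy": 36, "dz": -11, "turn": 0, "jaw": 1},
    {"dx": 24.5, "dy": 36, "dz": -11, "turn": 0, "jaw": 1},
    {"dx": 24.5, "dy": 36, "dz": -11, "turn": 0, "jaw": 1},
  ],
)

```text
time: 4.6
tool_pos: [0.6167, -0.1457, 0.2069]
tool_rot: [-0.002, 0.996, 0.093, -0.001]
contact_force: [0.8, 4.5, -9.2]
gripper_width: 0.29
grasp_force: 62.6
```

```bash
python3 - <<'E'
from h import *
T=np.load("deck.npy"); 
from plant import state
p=np.linalg.inv(T)@np.r_[state()["tool_pos"],1]; print(p, np.arctan2(-p[1],.075-p[0]))
info({0:tf(T,[.075-.16*np.cos(.785),-.16*np.sin(.785),.08])[0]})
E
```

```text
[-0.03957472 -0.11047068  0.10326008  1.        ] 0.7671636782924376
t 4.6 tcp [ 0.6167 -0.1457  0.2069] yaw 0.1859 F [ 0.8  4.5 -9.2] w 0.29 gf 62.6 tilt [-0.002 -0.004 -1.   ]
0 [ 0.628  -0.1463  0.1864] move [11.1  2.7 20.5]
```

Request:
apply_moves(
  series=[
    {"dx": 1, "dy": 3, "dz": 0, "turn": 0, "jaw": 1},
    {"dx": 4, "dy": 3, "dz": 7, "turn": 0, "jaw": 1},
    {"dx": 7, "dy": 3, "dz": 14, "turn": 0, "jaw": 1},
    {"dx": 10, "dy": 3, "dz": 21, "turn": 0, "jaw": 1},
    {"dx": 12, "dy": 3, "dz": 25, "turn": 0, "jaw": 1},
  ],
)

```text
time: 5.02
tool_pos: [0.6288, -0.1474, 0.1861]
tool_rot: [-0.0, 0.996, 0.093, -0.001]
contact_force: [-16.1, -0.1, 19.7]
gripper_width: 0.283
grasp_force: 66.8
```

```bash
python3 - <<'E'
from h import *
T=np.load("deck.npy"); 
from plant import state
p=np.linalg.inv(T)@np.r_[state()["tool_pos"],1]; print(p, np.arctan2(-p[1],.075-p[0])); info({})
E
```

```text
[-0.03780865 -0.11430438  0.07949615  1.        ] 0.7919839404508916
t 5.02 tcp [ 0.6288 -0.1474  0.1861] yaw 0.1858 F [-16.1  -0.1  19.7] w 0.283 gf 66.8 tilt [-0.003 -0.001 -1.   ]
```

Request:
apply_moves(
  series=[
    {"dx": 0, "dy": 0, "dz": 0, "turn": 0, "jaw": 0},
    {"dx": 0, "dy": 0, "dz": 0, "turn": 0, "jaw": 0},
    {"dx": 0, "dy": 0, "dz": 0, "turn": 0, "jaw": 0},
    {"dx": 0, "dy": 0, "dz": -20, "turn": 0, "jaw": 0},
    {"dx": 0, "dy": 0, "dz": -50, "turn": 0, "jaw": 0},
  ],
)

```text
time: 5.43
tool_pos: [0.6272, -0.1474, 0.2305]
tool_rot: [-0.002, 0.996, 0.092, -0.004]
contact_force: [-0.1, -0.1, 0.4]
gripper_width: 0.978
grasp_force: 0.0
```

Request:
apply_moves(
  series=[
    {"dx": -10, "dy": 0, "dz": -30, "turn": 0, "jaw": 0},
    {"dx": -30, "dy": 0, "dz": -55, "turn": 0, "jaw": 0},
    {"dx": -50, "dy": 0, "dz": -70, "turn": 0, "jaw": 0},
    {"dx": -60, "dy": 0, "dz": -80, "turn": 0, "jaw": 0},
    {"dx": -60, "dy": 0, "dz": -80, "turn": 0, "jaw": 0},
  ],
)

```text
time: 5.85
tool_pos: [0.5703, -0.1599, 0.3187]
tool_rot: [0.002, 0.996, 0.091, 0.003]
contact_force: [0.7, -0.4, 0.8]
gripper_width: 0.997
grasp_force: 0.0
```

```bash
python3 - <<'E'
from h import *
from plant import grab_frame
w=grab_frame("wrist"); cv2.imwrite("pics/w4.png",w["pixels"][:,:,::-1]); pickle.dump(w,open("w4.pkl","wb"))
T=np.load("deck.npy"); a=.785
print("griptop",proj(w,tf(T,[.075-.16*np.cos(a),-.16*np.sin(a),.105])),"hole",proj(w,tf(T,[-.06,0,.012])), "pin", proj(w,[.4656,-.341,.115]),proj(w,[.4656,-.341,.06]))
info({"abovepin":[.4656,-.341,.25],"pin":[.4656,-.341,.1]})
E
```

```text
griptop [[310.46515849 141.92390636]] hole [[198.81096582 114.39574504]] pin [[448.67419609 292.40921942]] [[432.64561592 270.35362702]]
t 5.9 tcp [ 0.5706 -0.1595  0.3166] yaw 0.1829 F [-0.2 -0.1 -1.1] w 1.001 gf 0.0 tilt [ 0.004  0.002 -1.   ]
abovepin [ 0.4656 -0.341   0.25  ] move [-136.5  159.2   66.4] 
pin [ 0.4656 -0.341   0.1   ] move [-137.1  158.8  216.4]
```

View pics/w4.png

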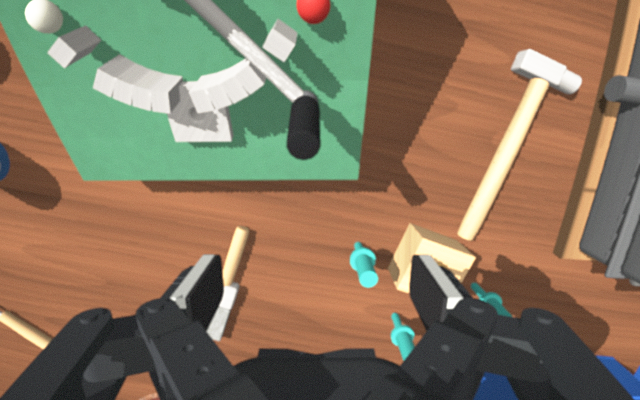

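Request:
apply_moves(
  series=[
    {"dx": -27, "dy": 31, "dz": 0, "turn": 0, "jaw": 0},
    {"dx": -54, "dy": 62, "dz": 0, "turn": 0, "jaw": 0},
    {"dx": -81, "dy": 94, "dz": 10, "turn": 0, "jaw": 0},
    {"dx": -109, "dy": 126, "dz": 25, "turn": 0, "jaw": 0},
    {"dx": -137, "dy": 159, "dz": 46, "turn": 0, "jaw": 0},
  ],
)

```text
time: 6.32
tool_pos: [0.4694, -0.3332, 0.2725]
tool_rot: [0.0, 0.996, 0.092, 0.001]
contact_force: [0.7, 0.1, 0.1]
gripper_width: 1.0
grasp_force: 0.0
```

Request:
apply_moves(
  series=[
    {"dx": 0, "dy": 0, "dz": 20, "turn": 0, "jaw": 0},
    {"dx": 0, "dy": 0, "dz": 40, "turn": 0, "jaw": 0},
    {"dx": 0, "dy": 0, "dz": 60, "turn": 0, "jaw": 0},
    {"dx": 0, "dy": 0, "dz": 60, "turn": 0, "jaw": 0},
    {"dx": 0, "dy": 0, "dz": 60, "turn": 0, "jaw": 0},
  ],
)

```text
time: 6.73
tool_pos: [0.4692, -0.3308, 0.2104]
tool_rot: [-0.002, 0.996, 0.092, -0.002]
contact_force: [0.9, 0.5, 0.5]
gripper_width: 0.999
grasp_force: 0.0
```

```bash
python3 - <<'E'
from h import *
from plant import grab_frame
w=grab_frame("wrist"); cv2.imwrite("pics/w5.png",w["pixels"][:,:,::-1]); pickle.dump(w,open("w5.pkl","wb"))
print("pintop",proj(w,[.4656,-.341,.115]),"r",proj(w,[.4656,-.330,.115]),"collar",proj(w,[.4656,-.341,.066]))
info({"pin":[.4656,-.341,.1]})
E
```

```text
pintop [[328.58605083 217.81222137]] r [[313.71975266 215.18693303]] collar [[326.72198629 199.25339025]]
t 6.78 tcp [ 0.47   -0.3314  0.2125] yaw 0.1842 F [-0.3 -0.1  1.2] w 1.006 gf 0.0 tilt [-0.001 -0.001 -1.   ]
pin [ 0.4656 -0.341   0.1   ] move [ -6.    8.8 112.5]
```

View pics/w5.png

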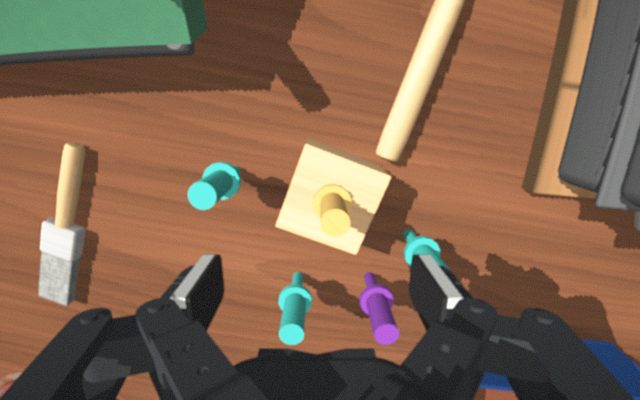

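Request:
apply_moves(
  series=[
    {"dx": -4, "dy": 7, "dz": 0, "turn": 0, "jaw": 0.5},
    {"dx": -7, "dy": 13, "dz": 15, "turn": 0, "jaw": 0.5},
    {"dx": -7, "dy": 13, "dz": 40, "turn": 0, "jaw": 0.5},
    {"dx": -7, "dy": 13, "dz": 70, "turn": 0, "jaw": 0.5},
    {"dx": -7, "dy": 13, "dz": 90, "turn": 0, "jaw": 0.5},
  ],
)

```text
time: 7.2
tool_pos: [0.4655, -0.3464, 0.1228]
tool_rot: [0.001, 0.996, 0.092, 0.0]
contact_force: [-1.0, 0.4, -0.8]
gripper_width: 0.499
grasp_force: 0.0
```

```bash
python3 - <<'E'
from h import *
from plant import grab_frame
w=grab_frame("wrist"); cv2.imwrite("pics/w6.png",w["pixels"][:,:,::-1]); pickle.dump(w,open("w6.pkl","wb"))
hs=cv2.cvtColor(w["pixels"],cv2.COLOR_RGB2HSV); m=cv2.inRange(hs,(18,160,90),(28,255,255)); n,l,st,c=cv2.connectedComponentsWithStats(m); print([(s.tolist(),k.round(1).tolist()) for s,k in zip(st[1:],c[1:]) if s[4]>80])
info({"pin":[.4656,-.341,.1]}); print(proj(w,[.4656,-.341,.115]))
E
```

```text
[]
t 7.25 tcp [ 0.4635 -0.3444  0.1182] yaw 0.1838 F [-1.2  1.7 -3.3] w 0.501 gf 0.0 tilt [-0.004 -0.005 -1.   ]
pin [ 0.4656 -0.341   0.1   ] move [ 2.8 -2.9 18.3] 
[[302.98309669 267.72530083]]
```

View pics/w6.png

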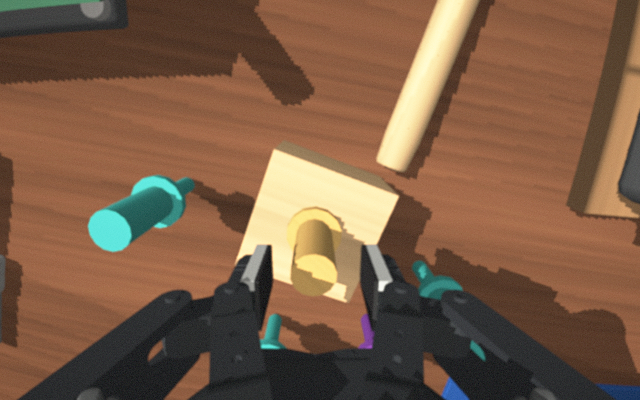

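Request:
apply_moves(
  series=[
    {"dx": -1, "dy": 0, "dz": 9, "turn": 0, "jaw": 0.5},
    {"dx": -1, "dy": 0, "dz": 17, "turn": 0, "jaw": 0.5},
    {"dx": -1, "dy": 0, "dz": 17, "turn": 0, "jaw": 1},
    {"dx": -1, "dy": 0, "dz": 17, "turn": 0, "jaw": 1},
    {"dx": -1, "dy": 0, "dz": 17, "turn": 0, "jaw": 1},
  ],
)

```text
time: 7.67
tool_pos: [0.4649, -0.3465, 0.1075]
tool_rot: [0.001, 0.996, 0.092, 0.001]
contact_force: [-0.4, -0.7, -1.9]
gripper_width: 0.243
grasp_force: 58.6
```

Request:
apply_moves(
  series=[
    {"dx": 0, "dy": 0, "dz": 0, "turn": 0, "jaw": 1},
    {"dx": 0, "dy": 0, "dz": 0, "turn": 0, "jaw": 1},
    {"dx": 0, "dy": 0, "dz": -12, "turn": 0, "jaw": 1},
    {"dx": 0, "dy": 0, "dz": -24, "turn": 0, "jaw": 1},
    {"dx": 0, "dy": 0, "dz": -36, "turn": 0, "jaw": 1},
  ],
)

```text
time: 8.08
tool_pos: [0.4643, -0.3459, 0.1437]
tool_rot: [0.0, 0.996, 0.092, 0.0]
contact_force: [-0.7, -0.1, -1.1]
gripper_width: 0.235
grasp_force: 59.3
```

```bash
python3 - <<'E'
from h import *
info({"up":[.4656,-.341,.14]})
E
```

```text
t 8.08 tcp [ 0.4643 -0.3459  0.1437] yaw 0.1838 F [-0.7 -0.1 -1.1] w 0.235 gf 59.3 tilt [ 0.  0. -1.]
up [ 0.4656 -0.341   0.14  ] move [ 2.2 -4.6  3.7]
```

Request:
apply_moves(
  series=[
    {"dx": 0, "dy": 0, "dz": -4, "turn": 0, "jaw": 1},
    {"dx": 0, "dy": 0, "dz": -7, "turn": 0, "jaw": 1},
    {"dx": -5, "dy": 0, "dz": -7, "turn": 0, "jaw": 1},
    {"dx": -10, "dy": 0, "dz": -7, "turn": 0, "jaw": 1},
    {"dx": -15, "dy": 0, "dz": -6.5, "turn": 0, "jaw": 1},
  ],
)

```text
time: 8.5
tool_pos: [0.4511, -0.3484, 0.15]
tool_rot: [0.0, 0.996, 0.092, 0.003]
contact_force: [5.6, 3.0, 4.9]
gripper_width: 0.232
grasp_force: 59.8
```

Request:
apply_moves(
  series=[
    {"dx": -5, "dy": 0, "dz": 0.5, "turn": 0, "jaw": 1},
    {"dx": -10, "dy": 0, "dz": 1, "turn": 0, "jaw": 1},
    {"dx": -15, "dy": 0, "dz": 2, "turn": 0, "jaw": 1},
    {"dx": -20, "dy": 0, "dz": 3, "turn": 0, "jaw": 1},
    {"dx": -25, "dy": 0, "dz": 4, "turn": 0, "jaw": 1},
  ],
)

```text
time: 8.92
tool_pos: [0.4262, -0.3528, 0.1452]
tool_rot: [-0.0, 0.996, 0.092, 0.003]
contact_force: [5.4, 1.6, -0.2]
gripper_width: 0.238
grasp_force: 59.8
```

```bash
python3 - <<'E'
from h import *
from plant import grab_frame
info({})
s=grab_frame("scene")
pickle.dump(s,open("s7.pkl","wb"))
w=grab_frame("wrist"); pickle.dump(w,open("w7.pkl","wb"))
a=cv2.resize(s["pixels"][215:315,150:270],(480,400),interpolation=2); b=cv2.resize(w["pixels"][150:400,220:420],(320,400))
cv2.imwrite("pics/c7.png",np.hstack([a,b])[:,:,::-1])
E
```

```text
t 8.92 tcp [ 0.4262 -0.3528  0.1452] yaw 0.1836 F [ 5.4  1.6 -0.2] w 0.238 gf 59.8 tilt [ 0.005  0.    -1.   ]
```

View pics/c7.png

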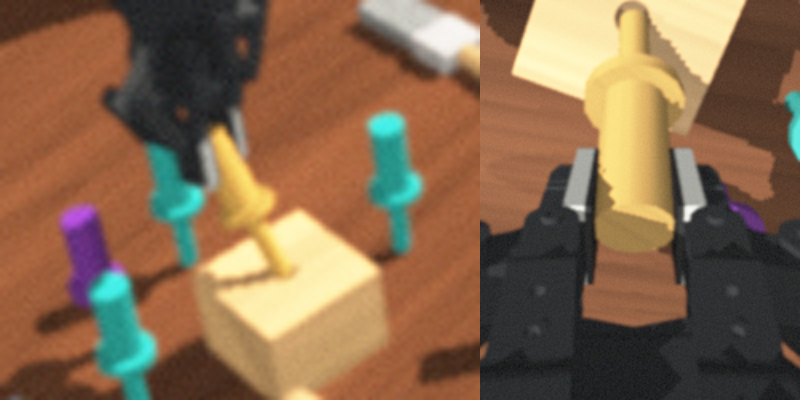

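Request:
apply_moves(
  series=[
    {"dx": 0, "dy": 0, "dz": -15, "turn": 0, "jaw": 1},
    {"dx": 0, "dy": 0, "dz": -40, "turn": 0, "jaw": 1},
    {"dx": 0, "dy": 0, "dz": -70, "turn": 0, "jaw": 1},
    {"dx": 0, "dy": 0, "dz": -100, "turn": 0, "jaw": 1},
    {"dx": 0, "dy": 0, "dz": -130, "turn": 0, "jaw": 1},
  ],
)

```text
time: 9.43
tool_pos: [0.4237, -0.3527, 0.2745]
tool_rot: [-0.001, 0.996, 0.092, -0.002]
contact_force: [0.6, -0.8, -0.5]
gripper_width: 0.236
grasp_force: 59.7
```

Request:
apply_moves(
  series=[
    {"dx": 0, "dy": 0, "dz": -20, "turn": 0, "jaw": 1},
    {"dx": 0, "dy": 0, "dz": -50, "turn": 0, "jaw": 1},
    {"dx": 0, "dy": 0, "dz": -50, "turn": 0, "jaw": 1},
    {"dx": 0, "dy": 0, "dz": -50, "turn": 0, "jaw": 1},
    {"dx": 0, "dy": 0, "dz": -50, "turn": 0, "jaw": 1},
  ],
)

```text
time: 9.85
tool_pos: [0.4242, -0.3529, 0.3229]
tool_rot: [-0.001, 0.996, 0.092, -0.001]
contact_force: [-0.2, 0.6, -1.7]
gripper_width: 0.234
grasp_force: 59.8
```

```bash
cat >> h.py <<'E'
def pose():
    from plant import state
    s=state(); q=s["tool_rot"]; T=np.eye(4); T[:3,:3]=R.from_quat(np.r_[q[1:],q[0]]).as_matrix(); T[:3,3]=s["tool_pos"]; return T
E
python3 - <<'E'
from h import *
from plant import grab_frame, spotter
info({})
w=grab_frame("wrist"); pickle.dump((w,pose()),open("w8.pkl","wb"))
r=spotter.outline_of(w,"lock_pin"); print([(d["conf"],d["extent"],int(d["region"].sum())) for d in r])
hs=cv2.cvtColor(w["pixels"],cv2.COLOR_RGB2HSV)
for u,v in[(318,215),(318,250),(318,270),(300,215),(318,180),(250,150),(318,100),(316,292)]: print((u,v),hs[v,u])
E
```

```text
t 9.85 tcp [ 0.4242 -0.3529  0.3229] yaw 0.1836 F [-0.2  0.6 -1.7] w 0.234 gf 59.8 tilt [-0.002 -0.002 -1.   ]
[(0.97, [285.6, 159.1, 349.2, 306.8], 6390), (0.94, [343.0, 205.9, 369.1, 244.2], 630), (0.81, [273.9, 207.9, 291.9, 240.3], 392), (0.62, [211.5, 109.2, 247.1, 138.5], 841), (0.58, [371.5, 164.1, 403.3, 200.2], 790)]
(318, 215) [ 23 124 248]
(318, 250) [ 23 126 247]
(318, 270) [ 23 129 246]
(300, 215) [ 26 108 254]
(318, 180) [ 21 132 239]
(250, 150) [ 11 133 178]
(318, 100) [ 22  88 255]
(316, 292) [ 18 133 188]
```

```bash
cat > fit.py <<'E'
from h import *
from plant import spotter
def rings(p):
    x0,y0,s,th,ph=p   # tool frame: pin point at distance s from tip sits at (x0,y0,0); th top leans to -x, ph top leans to +y
    a=np.array([-np.sin(th),np.sin(ph),-1.]); a[2]=-np.sqrt(1-a[0]**2-a[1]**2)
    u=np.cross(a,[0,1,0]); u/=np.linalg.norm(u); v=np.cross(a,u); t=np.linspace(0,2*np.pi,24)[:,None]
    c=lambda z,r:(np.array([x0,y0,0])+a*(z-s)+r*(np.cos(t)*u+np.sin(t)*v))
    return [(c(0,.0035),c(.005,.006)),(c(.005,.006),c(.05,.006)),(c(.05,.017),c(.056,.017)),(c(.056,.011),c(.105,.011))]
def fit(w,Tt,reg,s0=.0965,fix=True):
    def img(p):
        z=np.zeros((1600,2560),np.uint8)
        for A,B in rings(p):
            h=cv2.convexHull(proj(w,tf(Tt,np.vstack([A,B]))).astype(np.float32)); cv2.fillConvexPoly(z,np.round((h.reshape(-1,2)+.5)*64).astype(np.int32),1,shift=4)
        return z[400:1400,800:1800]
    H=cv2.resize(reg.astype(np.uint8),None,fx=4,fy=4,interpolation=0)[400:1400,800:1800]
    cost=lambda p:(img(p)!=H).mean()+0*1
    best=None
    for th in(.3,.45):
        p0=np.array([0,0,s0,th,0]); r=minimize(cost,p0,method="Nelder-Mead",options=dict(initial_simplex=np.vstack([p0,p0+np.diag([.005,.004,.006,.1,.05])]),maxiter=400))
        if best is None or r.fun<best.fun: best=r
    return best.x,best.fun/H.mean()
E
python3 - <<'E'
from fit import *
import pickle
T=np.load("deck.npy")
w,Tt=pickle.load(open("w8.pkl","rb"))
for f in("w2.pkl","w7.pkl"): print(pickle.load(open(f,"rb"))["camera_from_world"].round(4).tolist())
print((w["camera_from_world"]@Tt).round(4).tolist())
try: reg=spotter.outline_of(w,"lock_pin")[0]["region"]; np.save("reg8.npy",reg)
except Exception as e: print(e); raise
p,c=fit(w,Tt,reg); print(p.round(4),c,"deg",np.degrees(p[3:]))
np.save("pin.npy",p)
E
```

```text
[[0.1849, -0.9828, -0.0004, -0.1461], [-0.943, -0.1775, 0.2814, 0.4737], [-0.2766, -0.0517, -0.9596, 0.587], [0.0, 0.0, 0.0, 1.0]]
[[0.1815, -0.9834, -0.0002, -0.425], [-0.9447, -0.1744, 0.2778, 0.3333], [-0.2733, -0.0502, -0.9606, 0.3764], [0.0, 0.0, 0.0, 1.0]]
[[-0.0008, 1.0, -0.001, -0.001], [-0.9599, -0.0011, -0.2803, 0.0334], [-0.2803, 0.0007, 0.9599, 0.1397], [0.0, 0.0, 0.0, 1.0]]
[-0.0014  0.001   0.0987  0.3999 -0.0021] 0.03251173708920188 deg [22.91083143 -0.12006667]
```

```bash
cat >> h.py <<'E'
def tip_move(h,dy=.001,tipz=0,p=None):
    "tool-frame shift that brings the tip to height h (m) over the hole mouth, on its axis"
    p=np.load("pin.npy") if p is None else p; T=np.load("deck.npy"); Tt=pose()
    tip=np.array([p[0]+p[2]*np.sin(p[3]),p[1]-p[2]*np.sin(p[4]),p[2]*np.sqrt(1-np.sin(p[3])**2-np.sin(p[4])**2)])
    goal=np.linalg.inv(Tt)@np.r_[tf(T,[-.06,dy,.012+h])[0],1]
    return ((goal[:3]-tip)*1e3).round(1)
E
python3 - <<'E'
from h import *
info({})
print(tip_move(.1),tip_move(.03),tip_move(0))
E
```

```text
t 10.0 tcp [ 0.4242 -0.3526  0.322 ] yaw 0.1837 F [-0.1 -0.  -1.3] w 0.241 gf 59.8 tilt [-0.003 -0.004 -1.   ]
[ 168.  -280.5   25.4] [ 197.8 -280.3   88.8] [ 210.5 -280.2  115.9]
```

Request:
apply_moves(
  series=[
    {"dx": 16, "dy": -28, "dz": -12, "turn": 0, "jaw": 1},
    {"dx": 34, "dy": -58, "dz": -20, "turn": 0, "jaw": 1},
    {"dx": 52, "dy": -90, "dz": -20, "turn": 0, "jaw": 1},
    {"dx": 71, "dy": -122, "dz": -20, "turn": 0, "jaw": 1},
    {"dx": 90, "dy": -154, "dz": -20, "turn": 0, "jaw": 1},
  ],
)

```text
time: 10.42
tool_pos: [0.4851, -0.1837, 0.3433]
tool_rot: [-0.0, 0.996, 0.091, -0.001]
contact_force: [-0.4, -0.5, -1.3]
gripper_width: 0.237
grasp_force: 59.8
```

Request:
apply_moves(
  series=[
    {"dx": 19, "dy": -32, "dz": 0, "turn": 0, "jaw": 1},
    {"dx": 38, "dy": -65, "dz": 0, "turn": 0, "jaw": 1},
    {"dx": 56, "dy": -96, "dz": 5, "turn": 0, "jaw": 1},
    {"dx": 72, "dy": -118, "dz": 18, "turn": 0, "jaw": 1},
    {"dx": 80, "dy": -126, "dz": 35, "turn": 0, "jaw": 1},
  ],
)

```text
time: 10.83
tool_pos: [0.5418, -0.0435, 0.3094]
tool_rot: [-0.0, 0.996, 0.094, 0.001]
contact_force: [-0.5, -0.5, -0.9]
gripper_width: 0.237
grasp_force: 59.7
```

Request:
apply_moves(
  series=[
    {"dx": 10, "dy": 0, "dz": 20, "turn": 0, "jaw": 1},
    {"dx": 20, "dy": 0, "dz": 42, "turn": 0, "jaw": 1},
    {"dx": 28, "dy": 0, "dz": 60, "turn": 0, "jaw": 1},
    {"dx": 28, "dy": 0, "dz": 60, "turn": 0, "jaw": 1},
    {"dx": 28, "dy": 0, "dz": 60, "turn": 0, "jaw": 1},
  ],
)

```text
time: 11.25
tool_pos: [0.5672, -0.0414, 0.2471]
tool_rot: [-0.001, 0.996, 0.092, -0.003]
contact_force: [-0.1, -0.2, -0.9]
gripper_width: 0.234
grasp_force: 59.7
```

```bash
python3 - <<'E'
from fit import *
from plant import grab_frame
info({}); w=grab_frame("wrist"); Tt=pose(); pickle.dump((w,Tt),open("w9.pkl","wb")); print(tip_move(.03),tip_move(0))
r=spotter.outline_of(w,"lock_pin"); print([(d["conf"],d["extent"]) for d in r]); p,c=fit(w,Tt,r[0]["region"]); print(p.round(4),c)
T=np.load("deck.npy"); q=[[-.06,.001,.012]]+[[-.06+a*.03,.001+b*.03,.012] for a,b in((-1,1),(-1,-1),(1,1),(1,-1))]
print("hole+block",proj(w,tf(T,q)).round(1).tolist())
cv2.imwrite("pics/w9.png",cv2.resize(w["pixels"][60:310,200:440],None,fx=2.4,fy=2.4,interpolation=2)[:,:,::-1])
E
```

```text
t 11.25 tcp [ 0.5672 -0.0414  0.2471] yaw 0.1841 F [-0.1 -0.2 -0.9] w 0.234 gf 59.7 tilt [-0.005 -0.002 -1.   ]
[-0.6 -1.5 15.4] [12.2 -1.5 42.6]
[(0.87, [572.9, 318.5, 636.4, 377.7]), (0.73, [286.6, 160.8, 348.6, 308.2]), (0.65, [448.1, 274.3, 503.4, 331.9]), (0.5, [566.3, 77.3, 639.9, 276.6])]
[ 0.0813 -0.0674  0.5328  0.4152 -0.7161] nan
hole+block [[315.6, 136.4], [280.5, 167.6], [351.0, 167.5], [274.4, 100.4], [356.6, 100.3]]fit.py:5: RuntimeWarning: invalid value encountered in sqrt
  a=np.array([-np.sin(th),np.sin(ph),-1.]); a[2]=-np.sqrt(1-a[0]**2-a[1]**2)
fit.py:13: RuntimeWarning: invalid value encountered in cast
  h=cv2.convexHull(proj(w,tf(Tt,np.vstack([A,B]))).astype(np.float32)); cv2.fillConvexPoly(z,np.round((h.reshape(-1,2)+.5)*64).astype(np.int32),1,shift=4)
fit.py:21: RuntimeWarning: invalid value encountered in scalar divide
  return best.x,best.fun/H.mean()
```

View pics/w9.png

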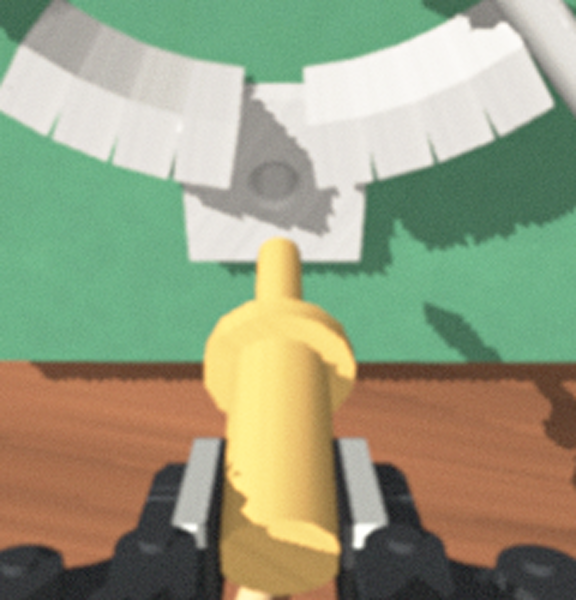

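Request:
apply_moves(
  series=[
    {"dx": 1, "dy": -2, "dz": 14, "turn": 0, "jaw": 1},
    {"dx": 5, "dy": -2, "dz": 27, "turn": 0, "jaw": 1},
    {"dx": 9.5, "dy": -2, "dz": 37, "turn": 0, "jaw": 1},
    {"dx": 9.5, "dy": -2, "dz": 37, "turn": 0, "jaw": 1},
    {"dx": 9.5, "dy": -2, "dz": 37, "turn": 0, "jaw": 1},
  ],
)

```text
time: 11.77
tool_pos: [0.5768, -0.0378, 0.2109]
tool_rot: [-0.0, 0.996, 0.092, -0.001]
contact_force: [-0.1, -0.9, -0.6]
gripper_width: 0.235
grasp_force: 59.7
```

```bash
python3 - <<'E'
from fit import *
from plant import grab_frame
info({}); w=grab_frame("wrist"); Tt=pose(); print(tip_move(0,.0015))
r=[d for d in spotter.outline_of(w,"lock_pin") if 250<d["extent"][0]<320]; p,c=fit(w,Tt,r[0]["region"]); print(p.round(4),c,r[0]["extent"]); print(tip_move(0,.0015,p=p))
E
```

```text
t 11.77 tcp [ 0.5768 -0.0378  0.2109] yaw 0.1839 F [-0.1 -0.9 -0.6] w 0.235 gf 59.7 tilt [-0.003 -0.001 -1.   ]
[ 2.2 -0.   5.6]
[-0.0034  0.0007  0.1013  0.411   0.003 ] 0.030388300358311263 [286.4, 162.1, 348.5, 309.7]
[1.8 0.7 4.4]
```

Request:
apply_moves(
  series=[
    {"dx": 1, "dy": 0, "dz": 2.5, "turn": 0, "jaw": 1},
    {"dx": 2, "dy": 0, "dz": 5, "turn": 0, "jaw": 1},
    {"dx": 3, "dy": 0, "dz": 7.5, "turn": 0, "jaw": 1},
    {"dx": 4, "dy": 0, "dz": 10, "turn": 0, "jaw": 1},
    {"dx": 5, "dy": 0, "dz": 12.5, "turn": 0, "jaw": 1},
  ],
)

```text
time: 12.28
tool_pos: [0.5824, -0.0371, 0.1999]
tool_rot: [0.0, 0.996, 0.092, -0.0]
contact_force: [1.2, -0.3, -1.6]
gripper_width: 0.24
grasp_force: 59.7
```

```bash
cat > chk.py <<'E'
from fit import *
from plant import grab_frame
info({}); w=grab_frame("wrist"); Tt=pose()
r=[d for d in spotter.outline_of(w,"lock_pin") if 250<d["extent"][0]<320]
T=np.load("deck.npy")
if r:
    p,c=fit(w,Tt,r[0]["region"]); print(p.round(4),round(c,3),r[0]["extent"])
    print("top of block->collar", "tip in deck", (np.linalg.inv(T)@np.r_[(tf(Tt,[p[0]+p[2]*np.sin(p[3]),p[1],p[2]*np.cos(p[3])]))[0],1]).round(4))
t=np.linalg.inv(T)@Tt; print("tcp deck",t[:3,3].round(4))
E
python3 chk.py
```

```text
t 12.28 tcp [ 0.5824 -0.0371  0.1999] yaw 0.1838 F [ 1.2 -0.3 -1.6] w 0.24 gf 59.7 tilt [-0.  0. -1.]
[-0.0009  0.0008  0.0981  0.4007 -0.0018] 0.029 [284.4, 161.7, 349.8, 307.8]
top of block->collar tip in deck [-0.0598  0.0019  0.0046  1.    ]
tcp deck [-0.0555  0.0028  0.1022]
```

Request:
apply_moves(
  series=[
    {"dx": 1, "dy": 0, "dz": 4, "turn": 0, "jaw": 1},
    {"dx": 2.5, "dy": 0, "dz": 8, "turn": 0, "jaw": 1},
    {"dx": 4, "dy": 0, "dz": 12, "turn": 0, "jaw": 1},
    {"dx": 5.5, "dy": 0, "dz": 16, "turn": 0, "jaw": 1},
    {"dx": 7, "dy": 0, "dz": 20, "turn": 0, "jaw": 1},
  ],
)

```text
time: 12.8
tool_pos: [0.5893, -0.0357, 0.1796]
tool_rot: [-0.0, 0.996, 0.092, 0.0]
contact_force: [-0.1, 0.7, -0.5]
gripper_width: 0.236
grasp_force: 59.8
```

```bash
python3 chk.py
```

```text
t 12.8 tcp [ 0.5893 -0.0357  0.1796] yaw 0.1838 F [-0.1  0.7 -0.5] w 0.236 gf 59.8 tilt [ 0. -0. -1.]
[-0.0031  0.001   0.1002  0.4098  0.0045] 0.087 [287.0, 176.9, 347.2, 307.7]
top of block->collar tip in deck [-0.0631  0.0019 -0.0183  1.    ]
tcp deck [-0.0576  0.0028  0.0806]
```

Inserting freely, about 30 mm deep. Continuing to the collar.

Request:
apply_moves(
  series=[
    {"dx": 1.5, "dy": 0, "dz": 4, "turn": 0, "jaw": 1},
    {"dx": 3.5, "dy": 0, "dz": 8, "turn": 0, "jaw": 1},
    {"dx": 5, "dy": 0, "dz": 12, "turn": 0, "jaw": 1},
    {"dx": 7, "dy": 0, "dz": 16, "turn": 0, "jaw": 1},
    {"dx": 8, "dy": 0, "dz": 18, "turn": 0, "jaw": 1},
  ],
)

```text
time: 13.32
tool_pos: [0.5972, -0.0342, 0.1615]
tool_rot: [-0.0, 0.996, 0.092, -0.0]
contact_force: [0.3, 0.9, 0.2]
gripper_width: 0.236
grasp_force: 59.9
```

```bash
python3 chk.py
```

```text
t 13.32 tcp [ 0.5972 -0.0342  0.1615] yaw 0.1838 F [0.3 0.9 0.2] w 0.236 gf 59.9 tilt [-0. -0. -1.]
[-0.004   0.0009  0.1026  0.2563  0.0074] 0.133 [290.1, 185.7, 345.1, 308.9]
top of block->collar tip in deck [-0.0796  0.0019 -0.0378  1.    ]
tcp deck [-0.0576  0.0027  0.0614]
```

Request:
apply_moves(
  series=[
    {"dx": 0.5, "dy": 0, "dz": 1, "turn": 0, "jaw": 1},
    {"dx": 1, "dy": 0, "dz": 2, "turn": 0, "jaw": 1},
    {"dx": 1, "dy": 0, "dz": 2.5, "turn": 0, "jaw": 1},
    {"dx": 1.5, "dy": 0, "dz": 3.5, "turn": 0, "jaw": 1},
    {"dx": 1.5, "dy": 0, "dz": 3.5, "turn": 0, "jaw": 1},
  ],
)

```text
time: 13.83
tool_pos: [0.5981, -0.0341, 0.1603]
tool_rot: [0.0, 0.996, 0.092, -0.001]
contact_force: [-5.9, 1.2, 7.8]
gripper_width: 0.238
grasp_force: 60.9
```

Request:
apply_moves(
  series=[
    {"dx": 0.5, "dy": 0, "dz": 1, "turn": 0, "jaw": 1},
    {"dx": 1, "dy": 0, "dz": 2, "turn": 0, "jaw": 1},
    {"dx": 1.5, "dy": 0, "dz": 3, "turn": 0, "jaw": 1},
    {"dx": 1.5, "dy": 0, "dz": 3, "turn": 0, "jaw": 1},
    {"dx": 1.5, "dy": 0, "dz": 3, "turn": 0, "jaw": 1},
  ],
)

```text
time: 14.25
tool_pos: [0.5983, -0.0341, 0.1602]
tool_rot: [0.0, 0.996, 0.092, -0.003]
contact_force: [-20.3, 0.8, 23.0]
gripper_width: 0.236
grasp_force: 62.6
```

```bash
python3 chk.py
```

```text
t 14.25 tcp [ 0.5983 -0.0341  0.1602] yaw 0.1843 F [-20.3   0.8  23. ] w 0.236 gf 62.6 tilt [-0.006 -0.    -1.   ]
[-0.0043  0.0008  0.1038  0.2202  0.0082] 0.134 [289.2, 184.1, 343.2, 307.7]
top of block->collar tip in deck [-0.0838  0.0018 -0.0394  1.    ]
tcp deck [-0.0571  0.0026  0.06  ]
```

Request:
apply_moves(
  series=[
    {"dx": 0, "dy": 0, "dz": 0, "turn": 0, "jaw": 0.4},
    {"dx": 0, "dy": 0, "dz": 0, "turn": 0, "jaw": 0.4},
    {"dx": 0, "dy": 0, "dz": 0, "turn": 0, "jaw": 0.4},
    {"dx": 0, "dy": 0, "dz": -15, "turn": 0, "jaw": 0.4},
    {"dx": 0, "dy": 0, "dz": -40, "turn": 0, "jaw": 0.4},
  ],
)

```text
time: 14.77
tool_pos: [0.5976, -0.0335, 0.1914]
tool_rot: [-0.001, 0.996, 0.092, -0.004]
contact_force: [-0.4, -0.5, 0.4]
gripper_width: 0.599
grasp_force: 0.0
```

Request:
apply_moves(
  series=[
    {"dx": 0, "dy": 0, "dz": -35, "turn": 0, "jaw": 0.4},
    {"dx": -15, "dy": 0, "dz": -70, "turn": 0, "jaw": 0.4},
    {"dx": -35, "dy": 0, "dz": -95, "turn": 0, "jaw": 0.4},
    {"dx": -35, "dy": 0, "dz": -95, "turn": 0, "jaw": 0.4},
    {"dx": -35, "dy": 0, "dz": -95, "turn": 0, "jaw": 0.4},
  ],
)

```text
time: 15.18
tool_pos: [0.5662, -0.0405, 0.2927]
tool_rot: [0.001, 0.996, 0.092, 0.002]
contact_force: [0.2, -0.4, -1.0]
gripper_width: 0.598
grasp_force: 0.0
```

```bash
python3 - <<'E'
from fit import *
from plant import grab_frame
info({}); w=grab_frame("wrist"); Tt=pose(); T=np.load("deck.npy"); cv2.imwrite("pics/w10.png",w["pixels"][:,:,::-1])
hs=cv2.cvtColor(w["pixels"],cv2.COLOR_RGB2HSV)
m=cv2.inRange(hs,(18,90,90),(30,255,255)); n,l,st,c=cv2.connectedComponentsWithStats(m)
# expected silhouette with the pin home
def sil(lift,tilt=0):
    P=deckpin=np.linalg.inv(Tt)@T; z=np.zeros((400,640),np.uint8); t=np.linspace(0,2*np.pi,30)
    A=R.from_euler('y',tilt).as_matrix()
    for a,b,r in((.05,.056,.017),(.056,.105,.011)):
        q=np.array([[r*np.cos(k),r*np.sin(k),h] for k in t for h in(a,b)])@A.T+[-.06,.0015,-.038+lift]
        cv2.fillConvexPoly(z,cv2.convexHull(proj(w,tf(T,q)).astype(np.float32)).round().astype(np.int32),1)
    return z>0
u=proj(w,tf(T,[-.06,0,.04]))[0].astype(int); k=l[u[1],u[0]]; M=l==k; print(u,k,st[k])
for L in(0,.005,.01,.02): print(L,(M&sil(L)).sum()/(M|sil(L)).sum())
for d in spotter.outline_of(w,"lock_pin")[:3]: print(d["conf"],d["extent"],[round((d["region"]&sil(L)).sum()/(d["region"]|sil(L)).sum(),3) for L in(-.004,0,.004,.008,.012)])
a=.785; print("griptop pred",proj(w,tf(T,[.075-.16*np.cos(a),-.16*np.sin(a),.105])),[d["extent"] for d in spotter.outline_of(w,"lever_grip")])
E
```

```text
t 15.18 tcp [ 0.5662 -0.0405  0.2927] yaw 0.1834 F [ 0.2 -0.4 -1. ] w 0.598 gf 0.0 tilt [ 0.004  0.002 -1.   ]
[317 148] 31 [ 297  119   37   61 1597]
0 0.8212379935965849
0.005 0.8350895679662803
0.01 0.7674185463659148
0.02 0.609938434476693
0.95 [438.6, 264.3, 472.8, 294.5] [np.float64(0.0), np.float64(0.0), np.float64(0.0), np.float64(0.0), np.float64(0.0)]
0.85 [550.3, 300.0, 607.0, 355.6] [np.float64(0.0), np.float64(0.0), np.float64(0.0), np.float64(0.0), np.float64(0.0)]
0.59 [299.0, 119.4, 334.4, 181.1] [np.float64(0.805), np.float64(0.871), np.float64(0.876), np.float64(0.817), np.float64(0.746)]
griptop pred [[485.59238125 172.84565075]] [[333.2, 0.5, 496.6, 189.7]]
```

```bash
python3 -c "
from plant import ticket
print(ticket.job_done())"
```

```text
the job is handed in; nothing more can be done
None
```

I handed the job in at about 15 s: the lever is home in the end notch on the red (right) side, and the brass lock pin is down to a hard stop in the slanted hole. My measurements put the pin within about 2 mm of fully home. The hand-in gave no verdict back.

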